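# Set the pressing form to its third ratchet notch and lock it

### The job

The small padded pressing form on the ratchet post is stowed right down. Lift it to the post's third notch, counting the clicks by feel, let it down until the pawl carries it, and prove the catch by bearing down on the form with about 15 N (at most 25 N). Then swing the lock lever gently all the way closed behind the pawl and let go; leave the other things on the board alone.

Things in the scene. Friction and masses are not known exactly. Their poses are not given: they have to be found in the camera images.
- form_center (a point): Centre of the grey padded pressing form: rounded block, 54 mm across (point x), 136 mm long (point y), top 22 mm above this point, pad down to 14 mm below it. Grasp across from above. Right down at the start, this point is 184 mm above the board; it rises 100 mm at most. With its post it weighs about 0.6 kg and sinks when let go, until pawl or bottom stop carries it. It is sprung: see stand_top.
- stand_top (a point): Top centre of the grey cast housing, 125 mm above the board, in which the square steel post of the form slides straight up and down; the stand is fixed to the board. This point's x axis points away from the lock lever, z up. When the pawl carries the post and the form is pushed down, the form first takes about 4 N, then yields about 1 mm for every 4 N, up to 8 mm.
- rack: Toothed face of the post: five notches 15 mm apart, the topmost is met first. Origin on the post's axis, at board height when right down; rises with the form. A sprung pawl in the housing rides on it. A screw sets its height, which varies by 34 mm from start to start and is not given: from right down, the form rises 15 to 52 mm to the first click. The post cannot sink past a clicked notch.
- notch3: Third tooth of the rack, to rest on the pawl; origin as the rack's. Feel at each click, lifting slowly: bare weight (about 6 N); then for 8 mm a pull 4 N higher, climbing to some 6 to 9 N above the weight; then within 4 mm it falls to the weight or less as the pawl drops in: the click. The form then sinks 1 to 2 mm to rest on that notch. The next tooth is felt 2 to 3 mm above the click.
- lock (a joint): Angle of the lock lever, rad: 0 open, 1.2 closed (its stop). Turns about a vertical axis, counter-clockwise seen from above as it closes; stays where it is left; needs about 1 to 2 N at its knob. Its lug swings behind the pawl, and it closes only when the pawl is fully in a notch.
- lock_knob (a point): Middle of the upright red knob of the lock lever: a vertical red pin 15 mm thick, its top 21 mm above this point, its foot (a flat dark lever arm) 15 mm below. It stands beside the stand, is pushed sideways, and circles lock_pivot at a radius of 55 mm.
- lock_pivot (a point): Point on the lock lever's vertical axis, level with the knob's middle, 80 mm above the board and 86 mm from the post's axis; the pivot cap ends 7 mm below it. This point's x axis points level to the post, y to the left of that, z up. The knob lies at -45, +31 mm (x, y) from here when open (0) and at -45, -31 mm when closed (1.2).
- spray_bottle: White spray bottle with a green trigger head, 242 mm tall, standing to the left; origin under its middle. Leave alone.
- tape_measure: Yellow tape measure, 58 x 73 x 33 mm, on the left; origin under its middle. Leave alone.
- press_block: Beech press block (clapper), 52 x 160 x 34 mm, on the right; origin under its middle. Leave alone.
- thread_reel_2: White thread reel, 35 mm across, 46 mm tall, standing to the left, near the robot; origin under its middle. Leave alone.

How it is judged:
On the way:
1. with the lock still open, the third notch rests on the pawl and is pressed onto it: the pawl carries at least 15 N (the form's 6 N of weight and a push of 9 N or more) for 0.3 s (contact force between notch3 and anything else above 15 N and value of joint lock below 0.7 rad), for 0.3 s.
At the end, for the whole second after the job is handed in: The third notch rests on the pawl (carrying at least 2 N of the form's weight) with the post still, and the lock lever is closed beyond 1.0 rad (contact force between notch3 and anything else above 2 N and value of joint lock above 1 rad and linear speed of rack below 0.01 m/s); the robot touches nothing.
It fails at once if the ratchet is overloaded: more than 33 N between the teeth and the pawl (weight included) (contact force between rack and anything else above 33 N).
It fails at once if the lock lever is forced: more than 30 N from the arm on it (contact force between the arm and lock above 30 N).
It fails at once if another thing on the board is pushed more than 40 mm away (distance of any of spray_bottle, tape_measure, press_block, thread_reel_2 from where it was at the start of the episode above 0.04 m).
It also fails if it takes over 72 s, if anything falls off the work surface, if the arm or the gripper's body presses on something with over 40 N, if the wrist force passes 120 N, or if a joint passes its speed limit or range.

### The arm

A 6-joint arm with a two-finger parallel gripper is mounted at the origin on a cart in front of the work surface, level with it; the furniture and walls round the work are solid. World frame = base frame: x ahead of the robot, y to its left, z up, the work surface at z = 0. Lengths are in m, angles in rad, forces in N, time in s.
With the tool pointing down it reaches from about 0.375 to 0.925 m from the base axis. Payload 5.7 kg.
Tool frame: the origin (TCP) lies midway between the tips of the shut fingers; the grasp point (between the pads) lies 19 mm behind it; z points along the fingers, y is the line along which they close (so a half turn about z gives the same grasp; the last joint's range is limited). The gripper opens to 88 mm and grips with 3 to 60 N. Pads are 20 mm wide; open, the fingers measure 115 mm over their backs; the gripper's body (75 mm by 178 mm) begins 61 mm behind the grasp point.
Start: joints at [-1.377, 0.359, 1.51, -0, 1.272, -0.115], TCP at [0.182, -0.572, 0.223] pointing down, gripper open.
Joint ranges: [-2.97, 2.97], [-1.01, 2.36], [0.21, 2.38], [-0.96, 4.11], [0.2, 2.71], [-2.98, 2.98]. Speed limits (rad/s): [2.39, 2.39, 3.14, 3.14, 3.14, 3.14].

### API

Orientations are given as a unit quaternion [x, y, z, w].
In Python, from rig import r gives the robot as it stands. The module is installed in compiled form; this text tells all that it offers.
- The arm moves only by the tool apply_moves, never from a script. Its argument "commands" is a list of rows, each a list of 2 entries, a list of its own where there are three numbers: the shift along the tool's x, y, z in mm, then the turn, a rotation vector about the tool's x, y, z in rad. In form: [[[tx, ty, tz], [rx, ry, rz]], ...]. A call has exactly 10 rows; each row shifts and turns the commanded pose from where the row before left it, along the tool's axes as they then stand; what a row does not reach is not made up. A row lasts 1/10 s, in which the tool goes at most 50 mm and 8.59 degrees, less where a joint would pass 70% of its speed; a pose out of reach is approached as far as the arm can. A call with a gripper value outside its range is refused whole. "gripper" is the finger opening in mm, from 0 to 87.8, set as the call begins (left out, the last holds). The fingers move at their own pace and stop on an object; the grip force is fixed at half the most. Time passes only in rows, so rows that do not move let the fingers close, or fill a call up. It gives the time, the measured TCP pose, the force, the opening and the grip force at its end, in the units of the state.
- r.get_state(): the state, without advancing time (a new reading comes with each control period).
- r.get_image(name): name is "scene" or "top"; returns a dict with "pixels" (420x560x3 uint8, red, green, blue), "range_z" (420x560 float32, m along the optical axis (not along the pixel's ray), 0 where there is no reading), "camera_matrix" (3x3 intrinsics, pixels), "distortion" ([k1, k2, p1, p2, k3] as OpenCV has them; the pictures are not rectified), "rvec" (rotation vector, rad) and "tvec" (3), from world to camera coordinates, as OpenCV has them. Camera axes: x right, y down, z forward; pixel columns grow to the right and rows downward; lengths in m; the calibration is good to about 2 mm. A picture is of the moment at which its call begins.
- r.finish_job(): hands the job in; it is judged then, once.
The state is a dict: "clock": time; "qpos": joint angles; "qvel": joint speeds; "tau": joint torques, N m; "tcp_pos": TCP position; "eef_rot": TCP orientation; "contact_force": force on the tool from outside, world axes, zero at the start; "wrist_torque": the same for the moment, N m; "opening": finger opening in m; "gripper_force": force on a finger pad.
Only numpy, scipy, OpenCV 4.12 (cv2) and the standard library are available. Lean on these libraries where they do the work, as an engineer would, in place of code of your own. Each camera call takes 0.05 s, during which the arm holds its last target. There are 200 camera calls.

## Working session

There is one attempt and no reset: what is moved stays moved. The work goes in short steps, Python scripts to look and compute and a tool call to move; the robot and the scene stay as the last step left them, time stands still between calls to the robot, and variables do not carry over. Pictures are saved under pics/ and viewed, at most 10 in all, crops included, and the job is handed in when it is done.

Besides the shell and the picture viewer there is one more tool, called after ">>>" by a JSON object that holds its "name" and its "arguments", one argument or row to a line. apply_moves: Moves the arm, as the interface text tells. Its arguments: {"type":"object","properties":{"commands":{"type":"array","items":{"type":"array"}},"gripper":{"type":"number"}},"required":["commands"]}

```bash
mkdir -p pics; python3 - <<'E'
from rig import r
import cv2,numpy as np
s=r.get_state(); print({k:np.round(v,3) for k,v in s.items()})
for n in("scene","top"):
    d=r.get_image(n); cv2.imwrite(f"pics/{n}0.png",d["pixels"][:,:,::-1]); np.savez(f"{n}0.npz",**d)
    R=cv2.Rodrigues(np.array(d["rvec"]))[0]; print(n,-R.T@np.array(d["tvec"]).ravel(),R[2],d["camera_matrix"],d["distortion"])
E
```

```text
{'clock': np.float64(0.0), 'qpos': array([-1.377,  0.359,  1.511, -0.   ,  1.273, -0.115]), 'qvel': array([-0.   ,  0.   ,  0.001,  0.002, -0.001, -0.   ]), 'tau': array([-2.0000e-03, -5.1538e+01, -2.7073e+01,  6.7000e-02,  3.5000e-02,
       -0.0000e+00]), 'tcp_pos': array([ 0.182, -0.571,  0.222]), 'eef_rot': array([ 0.988,  0.154, -0.   , -0.001]), 'contact_force': array([-0.088,  0.21 ,  1.275]), 'wrist_torque': array([0.013, 0.002, 0.029]), 'gripper_force': np.float64(0.0), 'opening': np.float64(0.088)}
scene [0.0354369  0.70485899 0.92981533] [ 0.42869647 -0.59958412 -0.67580931] [[382.52842591   0.         282.02130825]
 [  0.         382.52842591 209.94408031]
 [  0.           0.           1.        ]] [0.01547057 0.         0.         0.         0.        ]
top [-0.23372762  0.30806876  1.75264574] [ 0.4341809  -0.18041575 -0.88257413] [[544.0038713    0.         278.06961328]
 [  0.         544.0038713  207.94270968]
 [  0.           0.           1.        ]] [-0.100488  0.        0.        0.        0.      ]
```

View pics/scene0.png

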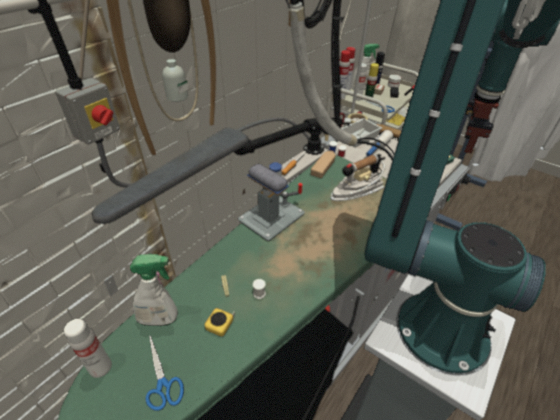

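View pics/top0.png

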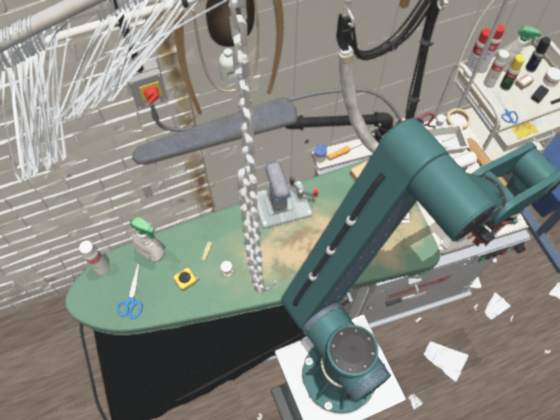

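The scene view shows the form at about (268,178) and the red knob at (300,188). In the top view they are at (278,178) and (316,192). A long dark padded arm hangs behind them. Next I'll measure all of these from both depth images.

```bash
cat > h.py <<'E'
import numpy as np,cv2
def cloud(d):
    z=d["range_z"];h,w=z.shape
    uv=np.mgrid[0:w,0:h].T.reshape(-1,1,2).astype(np.float64)
    n=cv2.undistortPoints(uv,d["camera_matrix"],np.array(d["distortion"])).reshape(h,w,2)
    c=np.dstack([n*z[...,None],z]).astype(float)
    R=cv2.Rodrigues(np.array(d["rvec"]))[0]
    p=(c-np.array(d["tvec"]).ravel())@R
    p[z==0]=np.nan
    return p
E
python3 - <<'E'
from h import *
for n,f,k in(("scene",(268,178),(300,188)),("top",(278,178),(316,192))):
    d=dict(np.load(n+"0.npz")); p=cloud(d); px=d["pixels"].astype(int)
    print(n,"form px",p[f[1],f[0]],"knob",p[k[1],k[0]])
    q=p[f[1],f[0]]
    near=(abs(p[...,0]-q[0])<.12)&(abs(p[...,1]-q[1])<.12)&(p[...,2]>.19)&(p[...,2]<.22)
    pts=p[near]; zt=np.percentile(pts[:,2],90); print(len(pts),"ztop",zt)
    t=pts[pts[:,2]>zt-.006]; print(cv2.minAreaRect((t[:,:2]*1000).astype(np.float32)),cv2.boxPoints(cv2.minAreaRect((t[:,:2]*1000).astype(np.float32))).round(0).tolist())
    red=(px[...,0]>120)&(px[...,1]<70)&(px[...,2]<70)&(np.hypot(p[...,0]-q[0],p[...,1]-q[1])<.25)
    rr=p[red]; print("red",len(rr),rr.mean(0),rr.min(0),rr.max(0))
    # stand housing and base
    for lo,hi in((.115,.14),(.06,.11),(.005,.05)):
        m=(np.hypot(p[...,0]-q[0],p[...,1]-q[1])<.15)&(p[...,2]>lo)&(p[...,2]<hi); a=p[m]; print(lo,len(a),a.mean(0).round(3),a.min(0).round(3),a.max(0).round(3))
    # obstacles above
    m=(np.hypot(p[...,0]-q[0],p[...,1]-q[1])<.35)&(p[...,2]>.25)&(p[...,0]>.3); a=p[m]
    if len(a): print("above",len(a),a.min(0),a.max(0))
    vs,us=np.where(m); print(us.min(),us.max(),vs.min(),vs.max())
    c=px[max(0,f[1]-60):f[1]+70,f[0]-80:f[0]+80].astype(np.uint8)
    cv2.imwrite(f"pics/{n}_c.png",cv2.resize(c[:,:,::-1],None,fx=4,fy=4,interpolation=cv2.INTER_CUBIC))
a,b=[cv2.imread(f"pics/{n}_c.png") for n in("scene","top")]
cv2.imwrite("pics/both.png",cv2.resize(np.hstack([a,b]),(800,325)))
E
```

```text
scene form px [ 0.61830286 -0.03159931  0.2022306 ] knob [ 0.58628732 -0.16963032  0.08928816]
509 ztop 0.20813538588756775
((631.6426391601562, -47.66340637207031), (47.39918518066406, 128.37229919433594), 84.03449249267578) [[565.0, -65.0], [693.0, -78.0], [698.0, -31.0], [570.0, -17.0]]
red 11 [ 0.52348327 -0.16883517 -0.10944485] [ 0.40505474 -0.17489718 -0.47469845] [ 0.59146969 -0.1580029   0.1046691 ]
0.115 138 [ 0.628 -0.038  0.125] [ 0.605 -0.073  0.115] [ 0.662 -0.024  0.14 ]
0.06 353 [ 0.618 -0.074  0.081] [ 0.582 -0.178  0.06 ] [ 0.663 -0.023  0.11 ]
0.005 1431 [ 0.61  -0.042  0.019] [ 0.47  -0.169  0.005] [0.716 0.117 0.05 ]
above 4316 [ 0.60899255 -0.3808424   0.2501505 ] [0.96798221 0.0414114  0.65498524]
144 330 0 122
top form px [ 0.63015732 -0.05021114  0.20820372] knob [ 0.58606466 -0.17583297  0.1026628 ]
551 ztop 0.21033719099151635
((634.2716064453125, -50.87643051147461), (46.368953704833984, 130.49020385742188), 83.6106185913086) [[567.0, -67.0], [697.0, -81.0], [702.0, -35.0], [572.0, -21.0]]
red 9 [ 0.59257701 -0.17685891  0.08030104] [ 0.58606466 -0.18063215  0.06374223] [ 0.59788285 -0.1743933   0.1026628 ]
0.115 20 [ 0.637 -0.036  0.124] [ 0.613 -0.093  0.115] [ 0.664 -0.025  0.132]
0.06 253 [ 0.627 -0.109  0.078] [ 0.586 -0.189  0.06 ] [ 0.679 -0.026  0.109]
0.005 1697 [ 0.604 -0.064  0.017] [ 0.481 -0.197  0.005] [0.716 0.098 0.049]
above 6222 [ 0.60278068 -0.39387344  0.25010197] [0.97917141 0.29906667 0.98368665]
112 374 0 146
```

View pics/both.png

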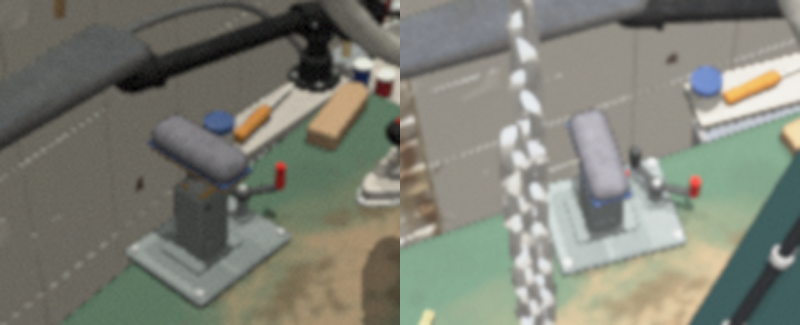

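```bash
python3 - <<'E'
from h import *
P=[]
for n in("scene","top"):
    d=dict(np.load(n+"0.npz")); P.append(cloud(d).reshape(-1,3))
for i,p in enumerate(P):
    print("cam",i)
    m=(p[:,2]>.13)&(p[:,2]<.75)&(p[:,0]>.2)&(p[:,0]<.9)&(p[:,1]>-.7)&(p[:,1]<.3)
    a=p[m]; print("minz-maxz(mm) rows x, cols y -.7..+.3")
    for x in np.arange(.2,.9,.05):
        row=[]
        for y in np.arange(-.7,.3,.1):
            c=a[(a[:,0]>=x)&(a[:,0]<x+.05)&(a[:,1]>=y)&(a[:,1]<y+.1)]
            row.append("   -   " if len(c)<3 else "%3d-%3d"%(c[:,2].min()*1e3,c[:,2].max()*1e3))
        print("%.2f"%x,*row)
E
```

```text
cam 0
minz-maxz(mm) rows x, cols y -.7..+.3
0.20 225-347 317-576 587-608    -       -       -    498-749 224-580 229-314    -   
0.25    -       -       -       -       -       -    558-748    -       -       -   
0.30    -       -       -       -       -       -       -       -       -       -   
0.35    -       -       -       -       -       -       -       -       -       -   
0.40    -       -       -       -       -       -       -       -       -       -   
0.45    -    130-130 130-132 130-140    -       -       -       -       -       -   
0.50    -    130-135 131-143    -       -       -       -       -       -       -   
0.55    -    135-149 130-224 194-227    -       -    167-209    -       -       -   
0.60    -       -    166-236 182-362    -       -    130-210    -       -       -   
0.65 155-276 131-279    -    262-613 400-622    -    165-209    -       -       -   
0.70 215-568 147-589 529-589 422-628 444-636    -    178-179    -       -       -   
0.75 354-567 130-570 548-589    -       -       -       -       -       -       -   
0.80    -       -       -       -   
[... 667 characters left out ...]
-       -       -   
0.50    -       -       -       -       -       -       -       -       -       -   
0.55    -       -       -       -       -       -    165-219    -       -       -   
0.60    -       -    229-240 194-356    -       -    130-215    -       -       -   
0.65 187-279 194-747    -    283-607 408-749    -    130-219    -       -       -   
0.70 180-663 174-699 521-596 484-719 445-749    -    172-199    -       -       -   
0.75 353-633 130-693 130-607    -       -       -       -       -       -       -   
0.80    -       -       -    130-134    -    157-168    -       -       -       -   
0.85    -       -       -       -    130-183 133-189 145-185 138-189 141-185 142-186
```

>>> {"name": "apply_moves", "arguments": {
  "commands": [
    [[0, 0, -26], [0, 0, 0.139]],
    [[0, 0, -26], [0, 0, 0.139]],
    [[0, 0, -26], [0, 0, 0.139]],
    [[22.8, -39.8, 0], [0, 0, 0]],
    [[22.8, -39.8, 0], [0, 0, 0]],
    [[22.8, -39.8, 0], [0, 0, 0]],
    [[22.8, -39.8, 0], [0, 0, 0]],
    [[22.8, -39.8, 0], [0, 0, 0]],
    [[22.8, -39.8, 0], [0, 0, 0]],
    [[22.8, -39.8, 0], [0, 0, 0]]
  ],
  "gripper": 87.8
}}

```text
clock: 1.1
tcp_pos: [0.3716, -0.3101, 0.3004]
eef_rot: [0.999, -0.054, -0.0, -0.0]
contact_force: [0.3, -0.2, 0.6]
opening: 0.0876
gripper_force: 0.0
```

```bash
cat > to.py <<'E'
import sys,numpy as np
from rig import r
from scipy.spatial.transform import Rotation as R
s=r.get_state(); T=R.from_quat(s["eef_rot"]); p=np.array(s["tcp_pos"])
print("t",round(s["clock"],2),"p",p.round(4),"F",np.round(s["contact_force"],2),"q",np.round(s["qpos"],2))
Y=T.apply([0,1,0]);print("yaw_y",np.degrees(np.arctan2(Y[1],Y[0])).round(2),"z",T.apply([0,0,1]).round(3))
if len(sys.argv)>1: print("tool mm",(T.inv().apply(np.array(eval(sys.argv[1]))-p)*1000).round(1))
E
python3 to.py "[.633,-.05,.28]"
python3 - <<'E'
from h import *
for n in("scene","top"):
    p=cloud(dict(np.load(n+"0.npz"))).reshape(-1,3)
    for z in np.arange(.2,.7,.05):
        a=p[(abs(p[:,2]-z)<.025)&(p[:,0]>.55)&(p[:,0]<.85)&(p[:,1]>-.42)&(p[:,1]<-.13)]
        if len(a): print(n,round(z,2),len(a),a.min(0).round(3),a.max(0).round(3))
E
```

```text
t 1.1 p [ 0.3716 -0.3101  0.3004] F [ 0.34 -0.17  0.56] q [-0.84  0.12  1.64  0.    1.38  0.84]
yaw_y -96.22 z [-0.  0. -1.]
tool mm [ 231.6 -286.8   20.5]
scene 0.2 129 [ 0.583 -0.419  0.175] [ 0.633 -0.372  0.225]
scene 0.25 171 [ 0.595 -0.404  0.225] [ 0.653 -0.342  0.275]
scene 0.3 183 [ 0.616 -0.378  0.275] [ 0.671 -0.321  0.325]
scene 0.35 187 [ 0.636 -0.351  0.325] [ 0.689 -0.307  0.375]
scene 0.4 190 [ 0.653 -0.337  0.375] [ 0.701 -0.294  0.425]
scene 0.45 203 [ 0.665 -0.326  0.425] [ 0.711 -0.285  0.475]
scene 0.5 213 [ 0.677 -0.32   0.475] [ 0.719 -0.276  0.525]
scene 0.55 334 [ 0.684 -0.418  0.525] [ 0.748 -0.271  0.575]
scene 0.6 315 [ 0.69  -0.355  0.575] [ 0.739 -0.266  0.625]
scene 0.65 56 [ 0.7   -0.321  0.625] [ 0.741 -0.272  0.636]
top 0.2 21 [ 0.602 -0.397  0.194] [ 0.626 -0.369  0.224]
top 0.25 161 [ 0.597 -0.408  0.225] [ 0.644 -0.343  0.274]
top 0.3 154 [ 0.619 -0.381  0.276] [ 0.665 -0.321  0.325]
top 0.35 170 [ 0.638 -0.36   0.325] [ 0.682 -0.31   0.374]
top 0.4 155 [ 0.654 -0.347  0.375] [ 0.691 -0.296  0.425]
top 0.45 174 [ 0.668 -0.336  0.425] [ 0.703 -0.287  0.474]
top 0.5 168 [ 0.674 -0.411  0.476] [ 0.739 -0.281  0.525]
top 0.55 353 [ 0.688 -0.42   0.525] [ 0.752 -0.273  0.575]
top 0.6 312 [ 0.692 -0.361  0.575] [ 0.744 -0.269  0.625]
top 0.65 248 [ 0.701 -0.326  0.625] [ 0.751 -0.265  0.675]
```

>>> {"name": "apply_moves", "arguments": {
  "commands": [
    [[18, -18, 0], [0, 0, 0]],
    [[18, -18, 0], [0, 0, 0]],
    [[18, -18, 0], [0, 0, 0]],
    [[18, -18, 0], [0, 0, 0]],
    [[18, -18, 0], [0, 0, 0]],
    [[18, -18, 0], [0, 0, 0]],
    [[18, -18, 0], [0, 0, 0]],
    [[18, -18, 0], [0, 0, 0]],
    [[0, 0, 0], [0, 0, 0]],
    [[0, 0, 0], [0, 0, 0]]
  ]
}}

```text
clock: 2.1
tcp_pos: [0.5294, -0.184, 0.3001]
eef_rot: [0.999, -0.053, -0.001, -0.0]
contact_force: [-0.8, -1.0, 0.2]
opening: 0.0876
gripper_force: 0.0
```

```bash
python3 to.py "[.633,-.05,.28]"
```

```text
t 2.1 p [ 0.5294 -0.184   0.3001] F [-0.76 -1.05  0.23] q [-0.46  0.24  1.49 -0.    1.42  1.22]
yaw_y -96.13 z [-0.001  0.    -1.   ]
tool mm [  88.7 -144.3   20. ]
```

>>> {"name": "apply_moves", "arguments": {
  "commands": [
    [[13, -20, 0], [0, 0, 0]],
    [[13, -20, 0], [0, 0, 0]],
    [[13, -20, 0], [0, 0, 0]],
    [[13, -20, 0], [0, 0, 0]],
    [[13, -20, 3], [0, 0, 0]],
    [[13, -20, 3], [0, 0, 0]],
    [[10.7, -24.3, 4], [0, 0, 0.001]],
    [[0, 0, 10], [0, 0, 0]],
    [[0, 0, 0], [0, 0, 0]],
    [[0, 0, 0], [0, 0, 0]]
  ]
}}

```text
clock: 3.1
tcp_pos: [0.6324, -0.0517, 0.2802]
eef_rot: [0.998, -0.055, -0.001, 0.0]
contact_force: [0.0, 0.3, -0.1]
opening: 0.0879
gripper_force: 0.0
```

```bash
python3 to.py "[.633,-.05,.168]"; python3 - <<'E'
from rig import r
import cv2
d=r.get_image("scene"); c=d["pixels"][110:260,190:390,::-1]
cv2.imwrite("pics/a.png",cv2.resize(c,None,fx=3,fy=3,interpolation=cv2.INTER_CUBIC))
E
```

```text
t 3.1 p [ 0.6324 -0.0517  0.2802] F [ 0.03  0.28 -0.13] q [-0.19  0.37  1.35 -0.    1.42  1.49]
yaw_y -96.32 z [-0.002 -0.    -1.   ]
tool mm [  0.6  -1.8 112.2]
```

View pics/a.png

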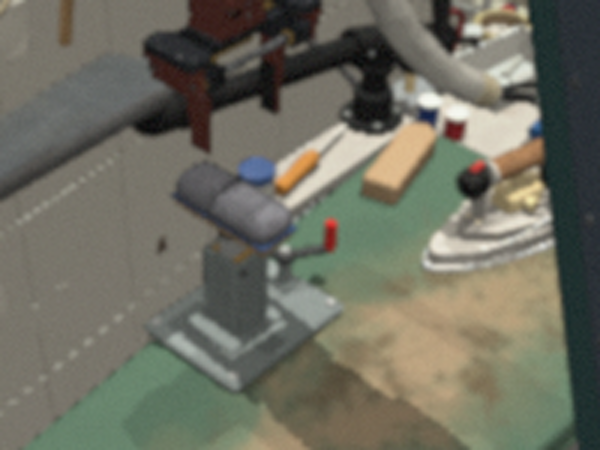

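The crop shows the open gripper, with its fingers at about (200,110) and (270,85), above the form at (235,205), and the knob at (331,235). The alignment is good, so I'm lowering the gripper.

>>> {"name": "apply_moves", "arguments": {
  "commands": [
    [[0.6, -1.8, 14], [0, 0, 0]],
    [[0, 0, 14], [0, 0, 0]],
    [[0, 0, 14], [0, 0, 0]],
    [[0, 0, 14], [0, 0, 0]],
    [[0, 0, 14], [0, 0, 0]],
    [[0, 0, 14], [0, 0, 0]],
    [[0, 0, 14], [0, 0, 0]],
    [[0, 0, 12], [0, 0, 0]],
    [[0, 0, 0], [0, 0, 0]],
    [[0, 0, 0], [0, 0, 0]]
  ]
}}

```text
clock: 4.15
tcp_pos: [0.6344, -0.0486, 0.1705]
eef_rot: [0.999, -0.055, -0.0, -0.0]
contact_force: [0.6, 0.4, -0.6]
opening: 0.0879
gripper_force: 0.0
```

>>> {"name": "apply_moves", "arguments": {
  "commands": [
    [[0, 0, 0], [0, 0, 0]],
    [[0, 0, 0], [0, 0, 0]],
    [[0, 0, 0], [0, 0, 0]],
    [[0, 0, 0], [0, 0, 0]],
    [[0, 0, 0], [0, 0, 0]],
    [[0, 0, 0], [0, 0, 0]],
    [[0, 0, 0], [0, 0, 0]],
    [[0, 0, 0], [0, 0, 0]],
    [[0, 0, 0], [0, 0, 0]],
    [[0, 0, 0], [0, 0, 0]]
  ],
  "gripper": 40
}}

```text
clock: 5.15
tcp_pos: [0.6345, -0.0484, 0.171]
eef_rot: [0.999, -0.055, 0.0, -0.0]
contact_force: [-0.8, 3.8, 4.0]
opening: 0.0537
gripper_force: 30.0
```

>>> {"name": "apply_moves", "arguments": {
  "commands": [
    [[0, -1, -1], [0, 0, 0]],
    [[0, 0, -1], [0, 0, 0]],
    [[0, 0, -1], [0, 0, 0]],
    [[0, 0, -1], [0, 0, 0]],
    [[0, 0, 0], [0, 0, 0]],
    [[0, 0, 0], [0, 0, 0]],
    [[0, 0, 0], [0, 0, 0]],
    [[0, 0, 0], [0, 0, 0]],
    [[0, 0, 0], [0, 0, 0]],
    [[0, 0, 0], [0, 0, 0]]
  ]
}}

```text
clock: 6.15
tcp_pos: [0.6345, -0.0482, 0.1747]
eef_rot: [0.999, -0.055, 0.0, 0.0]
contact_force: [1.3, -3.4, -5.2]
opening: 0.0541
gripper_force: 30.0
```

>>> {"name": "apply_moves", "arguments": {
  "commands": [
    [[0, 0, -0.5], [0, 0, 0]],
    [[0, 0, -0.5], [0, 0, 0]],
    [[0, 0, -0.5], [0, 0, 0]],
    [[0, 0, -0.5], [0, 0, 0]],
    [[0, 0, -0.5], [0, 0, 0]],
    [[0, 0, -0.5], [0, 0, 0]],
    [[0, 0, 0], [0, 0, 0]],
    [[0, 0, 0], [0, 0, 0]],
    [[0, 0, 0], [0, 0, 0]],
    [[0, 0, 0], [0, 0, 0]]
  ]
}}

```text
clock: 7.15
tcp_pos: [0.6345, -0.0482, 0.1778]
eef_rot: [0.999, -0.055, 0.0, 0.0]
contact_force: [2.1, -5.1, -4.9]
opening: 0.0537
gripper_force: 30.0
```

>>> {"name": "apply_moves", "arguments": {
  "commands": [
    [[0, 0, -0.5], [0, 0, 0]],
    [[0, 0, -0.5], [0, 0, 0]],
    [[0, 0, -0.5], [0, 0, 0]],
    [[0, 0, -0.5], [0, 0, 0]],
    [[0, 0, -0.5], [0, 0, 0]],
    [[0, 0, -0.5], [0, 0, 0]],
    [[0, 0, 0], [0, 0, 0]],
    [[0, 0, 0], [0, 0, 0]],
    [[0, 0, 0], [0, 0, 0]],
    [[0, 0, 0], [0, 0, 0]]
  ]
}}

```text
clock: 8.15
tcp_pos: [0.6345, -0.0482, 0.1808]
eef_rot: [0.999, -0.055, 0.0, 0.0]
contact_force: [1.5, -4.7, -5.0]
opening: 0.0534
gripper_force: 30.0
```

>>> {"name": "apply_moves", "arguments": {
  "commands": [
    [[0, 0.6, -0.5], [0, 0, 0]],
    [[0, 0, -0.5], [0, 0, 0]],
    [[0, 0, -0.5], [0, 0, 0]],
    [[0, 0, -0.5], [0, 0, 0]],
    [[0, 0, -0.5], [0, 0, 0]],
    [[0, 0, -0.5], [0, 0, 0]],
    [[0, 0, -0.5], [0, 0, 0]],
    [[0, 0, -0.5], [0, 0, 0]],
    [[0, 0, 0], [0, 0, 0]],
    [[0, 0, 0], [0, 0, 0]]
  ]
}}

```text
clock: 9.15
tcp_pos: [0.6344, -0.0482, 0.1837]
eef_rot: [0.999, -0.055, -0.0, -0.0]
contact_force: [4.7, -2.3, -12.1]
opening: 0.0541
gripper_force: 30.0
```

>>> {"name": "apply_moves", "arguments": {
  "commands": [
    [[0, 0, -0.5], [0, 0, 0]],
    [[0, 0, -0.5], [0, 0, 0]],
    [[0, 0, -0.5], [0, 0, 0]],
    [[0, 0, -0.5], [0, 0, 0]],
    [[0, 0, -0.5], [0, 0, 0]],
    [[0, 0, -0.5], [0, 0, 0]],
    [[0, 0, -0.5], [0, 0, 0]],
    [[0, 0, -0.5], [0, 0, 0]],
    [[0, 0, 0], [0, 0, 0]],
    [[0, 0, 0], [0, 0, 0]]
  ]
}}

```text
clock: 10.15
tcp_pos: [0.6344, -0.0482, 0.1873]
eef_rot: [0.999, -0.055, -0.0, -0.0]
contact_force: [5.9, -3.2, -14.8]
opening: 0.0539
gripper_force: 30.0
```

>>> {"name": "apply_moves", "arguments": {
  "commands": [
    [[0, 0, -0.5], [0, 0, 0]],
    [[0, 0, -0.5], [0, 0, 0]],
    [[0, 0, -0.5], [0, 0, 0]],
    [[0, 0, -0.5], [0, 0, 0]],
    [[0, 0, -0.5], [0, 0, 0]],
    [[0, 0, -0.5], [0, 0, 0]],
    [[0, 0, -0.5], [0, 0, 0]],
    [[0, 0, -0.5], [0, 0, 0]],
    [[0, 0, 0], [0, 0, 0]],
    [[0, 0, 0], [0, 0, 0]]
  ]
}}

```text
clock: 11.15
tcp_pos: [0.6345, -0.0482, 0.193]
eef_rot: [0.999, -0.055, 0.0, -0.0]
contact_force: [1.1, -3.0, -5.5]
opening: 0.0539
gripper_force: 30.0
```

Click 1 came between z 0.187 and 0.193. I'm going on for clicks 2 and 3.

>>> {"name": "apply_moves", "arguments": {
  "commands": [
    [[0, 0.5, -0.5], [0, 0, 0]],
    [[0, 0, -0.5], [0, 0, 0]],
    [[0, 0, -0.5], [0, 0, 0]],
    [[0, 0, -0.5], [0, 0, 0]],
    [[0, 0, -0.5], [0, 0, 0]],
    [[0, 0, -0.5], [0, 0, 0]],
    [[0, 0, -0.5], [0, 0, 0]],
    [[0, 0, -0.5], [0, 0, 0]],
    [[0, 0, 0], [0, 0, 0]],
    [[0, 0, 0], [0, 0, 0]]
  ]
}}

```text
clock: 12.15
tcp_pos: [0.6344, -0.0484, 0.1968]
eef_rot: [0.999, -0.055, 0.0, -0.0]
contact_force: [2.9, 3.0, -4.2]
opening: 0.0538
gripper_force: 30.0
```

>>> {"name": "apply_moves", "arguments": {
  "commands": [
    [[0, 0, -0.5], [0, 0, 0]],
    [[0, 0, -0.5], [0, 0, 0]],
    [[0, 0, -0.5], [0, 0, 0]],
    [[0, 0, -0.5], [0, 0, 0]],
    [[0, 0, -0.5], [0, 0, 0]],
    [[0, 0, -0.5], [0, 0, 0]],
    [[0, 0, 0], [0, 0, 0]],
    [[0, 0, 0], [0, 0, 0]],
    [[0, 0, 0], [0, 0, 0]],
    [[0, 0, 0], [0, 0, 0]]
  ]
}}

```text
clock: 13.15
tcp_pos: [0.6343, -0.0484, 0.1985]
eef_rot: [0.999, -0.055, -0.0, -0.0]
contact_force: [6.6, 2.9, -10.8]
opening: 0.0536
gripper_force: 30.0
```

>>> {"name": "apply_moves", "arguments": {
  "commands": [
    [[0, 0, -0.5], [0, 0, 0]],
    [[0, 0, -0.5], [0, 0, 0]],
    [[0, 0, -0.5], [0, 0, 0]],
    [[0, 0, -0.5], [0, 0, 0]],
    [[0, 0, -0.5], [0, 0, 0]],
    [[0, 0, -0.5], [0, 0, 0]],
    [[0, 0, 0], [0, 0, 0]],
    [[0, 0, 0], [0, 0, 0]],
    [[0, 0, 0], [0, 0, 0]],
    [[0, 0, 0], [0, 0, 0]]
  ]
}}

```text
clock: 14.15
tcp_pos: [0.6343, -0.0484, 0.2012]
eef_rot: [0.999, -0.055, -0.0, -0.0]
contact_force: [6.3, 2.5, -12.6]
opening: 0.0539
gripper_force: 30.0
```

>>> {"name": "apply_moves", "arguments": {
  "commands": [
    [[0, 0, -0.5], [0, 0, 0]],
    [[0, 0, -0.5], [0, 0, 0]],
    [[0, 0, -0.5], [0, 0, 0]],
    [[0, 0, -0.5], [0, 0, 0]],
    [[0, 0, -0.5], [0, 0, 0]],
    [[0, 0, -0.5], [0, 0, 0]],
    [[0, 0, 0], [0, 0, 0]],
    [[0, 0, 0], [0, 0, 0]],
    [[0, 0, 0], [0, 0, 0]],
    [[0, 0, 0], [0, 0, 0]]
  ]
}}

```text
clock: 15.15
tcp_pos: [0.6343, -0.0484, 0.2038]
eef_rot: [0.999, -0.055, -0.001, -0.0]
contact_force: [7.2, 3.1, -15.7]
opening: 0.054
gripper_force: 30.0
```

>>> {"name": "apply_moves", "arguments": {
  "commands": [
    [[0, 0.2, -0.5], [0, 0, 0]],
    [[0, 0, -0.5], [0, 0, 0]],
    [[0, 0, -0.5], [0, 0, 0]],
    [[0, 0, -0.5], [0, 0, 0]],
    [[0, 0, -0.5], [0, 0, 0]],
    [[0, 0, -0.5], [0, 0, 0]],
    [[0, 0, 0], [0, 0, 0]],
    [[0, 0, 0], [0, 0, 0]],
    [[0, 0, 0], [0, 0, 0]],
    [[0, 0, 0], [0, 0, 0]]
  ]
}}

```text
clock: 16.15
tcp_pos: [0.6344, -0.0484, 0.2087]
eef_rot: [0.999, -0.055, 0.0, -0.0]
contact_force: [3.7, 3.6, -4.2]
opening: 0.0539
gripper_force: 30.0
```

>>> {"name": "apply_moves", "arguments": {
  "commands": [
    [[0, 0, -0.5], [0, 0, 0]],
    [[0, 0, -0.5], [0, 0, 0]],
    [[0, 0, -0.5], [0, 0, 0]],
    [[0, 0, -0.5], [0, 0, 0]],
    [[0, 0, -0.5], [0, 0, 0]],
    [[0, 0, -0.5], [0, 0, 0]],
    [[0, 0, 0], [0, 0, 0]],
    [[0, 0, 0], [0, 0, 0]],
    [[0, 0, 0], [0, 0, 0]],
    [[0, 0, 0], [0, 0, 0]]
  ]
}}

```text
clock: 17.15
tcp_pos: [0.6344, -0.0484, 0.2117]
eef_rot: [0.999, -0.055, 0.0, -0.0]
contact_force: [4.3, 4.1, -4.7]
opening: 0.054
gripper_force: 30.0
```

>>> {"name": "apply_moves", "arguments": {
  "commands": [
    [[0, 0, -0.5], [0, 0, 0]],
    [[0, 0, -0.5], [0, 0, 0]],
    [[0, 0, -0.5], [0, 0, 0]],
    [[0, 0, -0.5], [0, 0, 0]],
    [[0, 0, -0.5], [0, 0, 0]],
    [[0, 0, -0.5], [0, 0, 0]],
    [[0, 0, 0], [0, 0, 0]],
    [[0, 0, 0], [0, 0, 0]],
    [[0, 0, 0], [0, 0, 0]],
    [[0, 0, 0], [0, 0, 0]]
  ]
}}

```text
clock: 18.15
tcp_pos: [0.6343, -0.0484, 0.2134]
eef_rot: [0.999, -0.055, -0.0, -0.001]
contact_force: [6.6, 3.9, -11.3]
opening: 0.0538
gripper_force: 30.0
```

>>> {"name": "apply_moves", "arguments": {
  "commands": [
    [[0, 0, -0.5], [0, 0, 0]],
    [[0, 0, -0.5], [0, 0, 0]],
    [[0, 0, -0.5], [0, 0, 0]],
    [[0, 0, -0.5], [0, 0, 0]],
    [[0, 0, -0.5], [0, 0, 0]],
    [[0, 0, -0.5], [0, 0, 0]],
    [[0, 0, 0], [0, 0, 0]],
    [[0, 0, 0], [0, 0, 0]],
    [[0, 0, 0], [0, 0, 0]],
    [[0, 0, 0], [0, 0, 0]]
  ]
}}

```text
clock: 19.15
tcp_pos: [0.6343, -0.0484, 0.2161]
eef_rot: [0.999, -0.055, -0.0, -0.001]
contact_force: [7.3, 2.8, -13.7]
opening: 0.054
gripper_force: 30.0
```

>>> {"name": "apply_moves", "arguments": {
  "commands": [
    [[0, -0.3, -0.5], [0, 0, 0]],
    [[0, 0, -0.5], [0, 0, 0]],
    [[0, 0, -0.5], [0, 0, 0]],
    [[0, 0, -0.5], [0, 0, 0]],
    [[0, 0, -0.5], [0, 0, 0]],
    [[0, 0, -0.5], [0, 0, 0]],
    [[0, 0, 0], [0, 0, 0]],
    [[0, 0, 0], [0, 0, 0]],
    [[0, 0, 0], [0, 0, 0]],
    [[0, 0, 0], [0, 0, 0]]
  ]
}}

```text
clock: 20.15
tcp_pos: [0.6343, -0.0483, 0.2186]
eef_rot: [0.999, -0.055, -0.001, -0.0]
contact_force: [7.9, 2.3, -16.1]
opening: 0.0538
gripper_force: 30.0
```

>>> {"name": "apply_moves", "arguments": {
  "commands": [
    [[0, 0, -0.5], [0, 0, 0]],
    [[0, 0, -0.5], [0, 0, 0]],
    [[0, 0, -0.5], [0, 0, 0]],
    [[0, 0, -0.5], [0, 0, 0]],
    [[0, 0, -0.5], [0, 0, 0]],
    [[0, 0, -0.5], [0, 0, 0]],
    [[0, 0, 0], [0, 0, 0]],
    [[0, 0, 0], [0, 0, 0]],
    [[0, 0, 0], [0, 0, 0]],
    [[0, 0, 0], [0, 0, 0]]
  ]
}}

```text
clock: 21.15
tcp_pos: [0.6344, -0.0484, 0.2236]
eef_rot: [0.999, -0.055, 0.0, -0.0]
contact_force: [3.7, 2.9, -4.1]
opening: 0.0542
gripper_force: 30.0
```

>>> {"name": "apply_moves", "arguments": {
  "commands": [
    [[0, 0, 0.5], [0, 0, 0]],
    [[0, 0, 0.5], [0, 0, 0]],
    [[0, 0, 0.5], [0, 0, 0]],
    [[0, 0, 0.5], [0, 0, 0]],
    [[0, 0, 0.5], [0, 0, 0]],
    [[0, 0, 0.5], [0, 0, 0]],
    [[0, 0, 0], [0, 0, 0]],
    [[0, 0, 0], [0, 0, 0]],
    [[0, 0, 0], [0, 0, 0]],
    [[0, 0, 0], [0, 0, 0]]
  ]
}}

```text
clock: 22.15
tcp_pos: [0.6345, -0.0484, 0.222]
eef_rot: [0.999, -0.055, 0.001, -0.0]
contact_force: [0.5, 4.3, 7.6]
opening: 0.0537
gripper_force: 30.0
```

>>> {"name": "apply_moves", "arguments": {
  "commands": [
    [[0, 0, 0.5], [0, 0, 0]],
    [[0, 0, 0.5], [0, 0, 0]],
    [[0, 0, 0], [0, 0, 0]],
    [[0, 0, 0], [0, 0, 0]],
    [[0, 0, 0], [0, 0, 0]],
    [[0, 0, 0], [0, 0, 0]],
    [[0, 0, 0], [0, 0, 0]],
    [[0, 0, 0], [0, 0, 0]],
    [[0, 0, 0], [0, 0, 0]],
    [[0, 0, 0], [0, 0, 0]]
  ]
}}

```text
clock: 23.15
tcp_pos: [0.6345, -0.0484, 0.2214]
eef_rot: [0.999, -0.055, 0.001, -0.0]
contact_force: [-0.2, 4.3, 9.3]
opening: 0.0538
gripper_force: 30.0
```

>>> {"name": "apply_moves", "arguments": {
  "commands": [
    [[0, 0, 0.5], [0, 0, 0]],
    [[0, 0, 0.5], [0, 0, 0]],
    [[0, 0, 0.5], [0, 0, 0]],
    [[0, 0, 0.5], [0, 0, 0]],
    [[0, 0, 0.5], [0, 0, 0]],
    [[0, 0, 0], [0, 0, 0]],
    [[0, 0, 0], [0, 0, 0]],
    [[0, 0, 0], [0, 0, 0]],
    [[0, 0, 0], [0, 0, 0]],
    [[0, 0, 0], [0, 0, 0]]
  ]
}}

```text
clock: 24.15
tcp_pos: [0.6346, -0.0484, 0.2199]
eef_rot: [0.999, -0.055, 0.001, -0.0]
contact_force: [-1.9, 4.3, 14.5]
opening: 0.0539
gripper_force: 30.0
```

>>> {"name": "apply_moves", "arguments": {
  "commands": [
    [[0, 0, 0.5], [0, 0, 0]],
    [[0, 0, 0], [0, 0, 0]],
    [[0, 0, 0], [0, 0, 0]],
    [[0, 0, 0], [0, 0, 0]],
    [[0, 0, 0], [0, 0, 0]],
    [[0, 0, 0], [0, 0, 0]],
    [[0, 0, 0], [0, 0, 0]],
    [[0, 0, 0], [0, 0, 0]],
    [[0, 0, 0], [0, 0, 0]],
    [[0, 0, 0], [0, 0, 0]]
  ]
}}

```text
clock: 25.15
tcp_pos: [0.6346, -0.0484, 0.2196]
eef_rot: [0.999, -0.055, 0.001, -0.0]
contact_force: [-2.2, 5.0, 15.8]
opening: 0.0542
gripper_force: 30.0
```

>>> {"name": "apply_moves", "arguments": {
  "commands": [
    [[0, 0, -1], [0, 0, 0]],
    [[0, 0, -1], [0, 0, 0]],
    [[0, 0, -1], [0, 0, 0]],
    [[0, 0, -1], [0, 0, 0]],
    [[0, 0, -0.8], [0, 0, 0]],
    [[0, 0, 0], [0, 0, 0]],
    [[0, 0, 0], [0, 0, 0]],
    [[0, 0, 0], [0, 0, 0]],
    [[0, 0, 0], [0, 0, 0]],
    [[0, 0, 0], [0, 0, 0]]
  ]
}}

```text
clock: 26.15
tcp_pos: [0.6345, -0.0484, 0.2225]
eef_rot: [0.999, -0.055, 0.0, -0.0]
contact_force: [1.5, 4.0, 5.9]
opening: 0.0543
gripper_force: 30.0
```

>>> {"name": "apply_moves", "arguments": {
  "commands": [
    [[0, 0, 0], [0, 0, 0]],
    [[0, 0, 0], [0, 0, 0]],
    [[0, 0, 0], [0, 0, 0]],
    [[0, 0, 0], [0, 0, 0]],
    [[0, 0, 0], [0, 0, 0]],
    [[0, 0, 0], [0, 0, 0]],
    [[0, 0, 0], [0, 0, 0]],
    [[0, 0, 0], [0, 0, 0]],
    [[0, 0, 0], [0, 0, 0]],
    [[0, 0, 0], [0, 0, 0]]
  ],
  "gripper": 87.8
}}

```text
clock: 27.15
tcp_pos: [0.6344, -0.0486, 0.2215]
eef_rot: [0.999, -0.055, -0.0, -0.0]
contact_force: [0.1, 0.1, -0.4]
opening: 0.0879
gripper_force: 0.0
```

>>> {"name": "apply_moves", "arguments": {
  "commands": [
    [[0, 0, -10], [0, 0, 0]],
    [[0, 0, -10], [0, 0, 0]],
    [[0, 0, -10], [0, 0, 0]],
    [[0, 0, -15], [0, 0, 0]],
    [[0, 0, -15], [0, 0, 0]],
    [[0, 0, -20], [0, 0, 0]],
    [[0, 0, -20], [0, 0, 0]],
    [[0, 0, 0], [0, 0, 0]],
    [[0, 0, 0], [0, 0, 0]],
    [[0, 0, 0], [0, 0, 0]]
  ]
}}

```text
clock: 28.15
tcp_pos: [0.6337, -0.0485, 0.3205]
eef_rot: [0.999, -0.055, -0.001, -0.0]
contact_force: [0.8, -1.0, -0.6]
opening: 0.0879
gripper_force: 0.0
```

```bash
python3 to.py; python3 - <<'E'
from rig import r
from h import *
for n in("scene","top"):
    d=r.get_image(n); p=cloud(d); px=d["pixels"].astype(int)
    m=(abs(p[...,0]-.633)<.08)&(abs(p[...,1]+.05)<.05)&(p[...,2]>.2)&(p[...,2]<.29)
    a=p[m]; print(n,"form top",np.percentile(a[:,2],[50,90,95]).round(4))
    red=(px[...,0]>100)&(px[...,1]<.55*px[...,0])&(px[...,2]<.55*px[...,0])&(abs(p[...,0]-.6)<.06)&(abs(p[...,1]+.17)<.04)&(p[...,2]>.04)&(p[...,2]<.12)
    b=p[red]; print("red",len(b),np.median(b,0).round(4),b.min(0).round(3),b.max(0).round(3))
E
```

```text
t 28.15 p [ 0.6337 -0.0485  0.3205] F [ 0.81 -1.01 -0.55] q [-0.19  0.35  1.29  0.    1.51  1.49]
yaw_y -96.25 z [-0.002  0.    -1.   ]
scene form top [0.2527 0.2597 0.2604]
red 29 [ 0.5883 -0.1727  0.088 ] [ 0.585 -0.181  0.065] [ 0.596 -0.17   0.102]
top form top [0.2569 0.2621 0.2641]
  return _methods._mean(a, axis=axis, dtype=dtype,
  ret = um.true_divide(
Traceback (most recent call last):
ValueError: zero-size array to reduction operation minimum which has no identity
```

The third notch is held: the form top sits at about 0.26 m, some 52 mm above stowed. Now I'm turning the gripper, closing it, and moving behind the knob.

>>> {"name": "apply_moves", "arguments": {
  "commands": [
    [[0, 0, 0], [0, 0, -0.143]],
    [[0, 0, 0], [0, 0, -0.143]],
    [[0, 0, 0], [0, 0, -0.143]],
    [[0, 0, 0], [0, 0, -0.143]],
    [[0, 0, 0], [0, 0, -0.143]],
    [[0, 0, 0], [0, 0, -0.143]],
    [[0, 0, 0], [0, 0, -0.143]],
    [[0, 0, 0], [0, 0, -0.143]],
    [[0, 0, 0], [0, 0, -0.143]],
    [[0, 0, 0], [0, 0, -0.143]]
  ],
  "gripper": 0
}}

```text
clock: 29.25
tcp_pos: [0.6339, -0.0486, 0.3204]
eef_rot: [0.788, 0.616, -0.001, -0.001]
contact_force: [0.3, -0.9, -1.0]
opening: 0.0115
gripper_force: 0.0
```

>>> {"name": "apply_moves", "arguments": {
  "commands": [
    [[0, 0, 0], [0, 0, -0.141]],
    [[-18.7, -9.5, 0], [0, 0, 0]],
    [[-18.7, -9.5, 0], [0, 0, 0]],
    [[-18.7, -9.5, 0], [0, 0, 0]],
    [[-18.7, -9.5, 0], [0, 0, 0]],
    [[-18.7, -9.5, 0], [0, 0, 0]],
    [[-18.7, -9.5, 0], [0, 0, 0]],
    [[-18.7, -9.5, 0], [0, 0, 0]],
    [[0, 0, 0], [0, 0, 0]],
    [[0, 0, 0], [0, 0, 0]]
  ]
}}

```text
clock: 30.25
tcp_pos: [0.5538, -0.1714, 0.3209]
eef_rot: [0.745, 0.667, 0.0, -0.001]
contact_force: [0.3, -0.4, 0.3]
opening: 0.0005
gripper_force: 0.0
```

```bash
python3 to.py "[.5534,-.1714,.073]"; python3 - <<'E'
from rig import r
s=r.get_state(); print(s["opening"])
from h import *
for n in("scene","top"):
    d=r.get_image(n); p=cloud(d); px=d["pixels"].astype(int)
    red=(px[...,0]>100)&(px[...,1]<.55*px[...,0])&(px[...,2]<.55*px[...,0])&(abs(p[...,0]-.6)<.06)&(abs(p[...,1]+.17)<.04)&(p[...,2]>.04)&(p[...,2]<.12)
    b=p[red]; print(n,"red",len(b),b.mean(0).round(4) if len(b) else "")
E
```

```text
t 30.25 p [ 0.5538 -0.1714  0.3209] F [ 0.29 -0.35  0.34] q [-0.42  0.26  1.41  0.    1.47 -0.31]
yaw_y -6.3 z [-0.001  0.001 -1.   ]
tool mm [ -0.3  -0.3 247.9]
0.0005141480234997244
scene red 26 [ 0.5894 -0.1735  0.086 ]
top red 0
```

>>> {"name": "apply_moves", "arguments": {
  "commands": [
    [[0, 0, 30], [0, 0, 0]],
    [[0, 0, 30], [0, 0, 0]],
    [[0, 0, 30], [0, 0, 0]],
    [[0, 0, 30], [0, 0, 0]],
    [[0, 0, 30], [0, 0, 0]],
    [[0, 0, 30], [0, 0, 0]],
    [[0, 0, 28], [0, 0, 0]],
    [[0, 0, 25], [0, 0, 0]],
    [[0, 0, 15], [0, 0, 0]],
    [[0, 0, 0], [0, 0, 0]]
  ]
}}

```text
clock: 31.35
tcp_pos: [0.5527, -0.1699, 0.0711]
eef_rot: [0.744, 0.668, -0.001, -0.002]
contact_force: [-1.1, 0.6, -1.1]
opening: 0.0001
gripper_force: 0.0
```

>>> {"name": "apply_moves", "arguments": {
  "commands": [
    [[0, 0, 0], [0, 0, 0]],
    [[0, 2, 0], [0, 0, 0]],
    [[0, 2, 0], [0, 0, 0]],
    [[0, 2, 0], [0, 0, 0]],
    [[0, 2, 0], [0, 0, 0]],
    [[0, 2, 0], [0, 0, 0]],
    [[0, 2, 0], [0, 0, 0]],
    [[0, 0, 0], [0, 0, 0]],
    [[0, 0, 0], [0, 0, 0]],
    [[0, 0, 0], [0, 0, 0]]
  ]
}}

```text
clock: 32.35
tcp_pos: [0.5658, -0.1728, 0.0733]
eef_rot: [0.745, 0.668, -0.0, -0.0]
contact_force: [0.0, -0.9, -0.6]
opening: 0.0003
gripper_force: 0.0
```

```bash
python3 to.py "[.5534,-.1714,.073]"; python3 - <<'E'
from rig import r
import cv2
d=r.get_image("scene"); c=d["pixels"][110:260,190:390,::-1]
cv2.imwrite("pics/b.png",cv2.resize(c,None,fx=4,fy=4,interpolation=cv2.INTER_CUBIC))
E
```

```text
t 32.35 p [ 0.5658 -0.1728  0.0733] F [ 0.04 -0.93 -0.56] q [-0.41  0.51  1.68  0.    0.95 -0.3 ]
yaw_y -6.24 z [-0.  0. -1.]
tool mm [  0.  -12.4   0.3]
```

View pics/b.png

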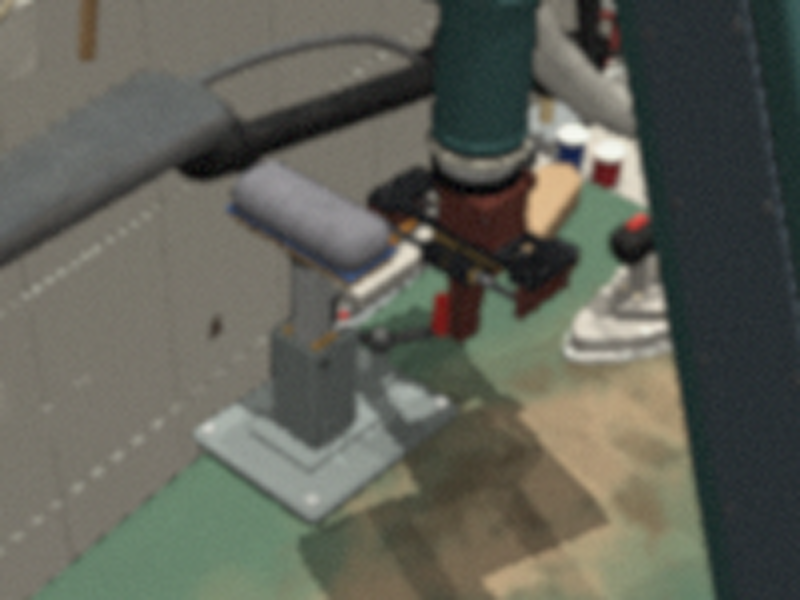

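The crop shows the closed fingers at (465,310) right beside the red knob at (443,315), on its opening side. I'm pushing along the arc.

>>> {"name": "apply_moves", "arguments": {
  "commands": [
    [[0, 2.4, 0], [0, 0, 0]],
    [[-1.5, 2.4, 0], [0, 0, 0]],
    [[-1.4, 2.4, 0], [0, 0, 0]],
    [[-1.2, 2.4, 0], [0, 0, 0]],
    [[-1.1, 2.4, 0], [0, 0, 0]],
    [[-1.0, 2.4, 0], [0, 0, 0]],
    [[-0.8, 2.4, 0], [0, 0, 0]],
    [[-0.7, 2.4, 0], [0, 0, 0]],
    [[-0.6, 2.4, 0], [0, 0, 0]],
    [[-0.5, 2.4, 0], [0, 0, 0]]
  ]
}}

```text
clock: 33.4
tcp_pos: [0.589, -0.1842, 0.0734]
eef_rot: [0.745, 0.668, 0.0, -0.0]
contact_force: [-2.4, -1.5, 0.4]
opening: 0.0007
gripper_force: 1.0
```

```bash
python3 to.py; python3 - <<'E'
from rig import r
from h import *
d=r.get_image("scene"); p=cloud(d); px=d["pixels"].astype(int)
red=(px[...,0]>100)&(px[...,1]<.5*px[...,0])&(px[...,2]<.5*px[...,0])&(abs(p[...,0]-.61)<.06)&(abs(p[...,1]+.17)<.04)&(p[...,2]>.04)&(p[...,2]<.12)
b=p[red]; print("red",len(b),np.median(b,0).round(4))
E
```

```text
t 33.4 p [ 0.589  -0.1842  0.0734] F [-2.37 -1.53  0.37] q [-0.42  0.54  1.62  0.    0.98 -0.31]
yaw_y -6.25 z [-0.  0. -1.]
red 3 [ 0.6077 -0.1821  0.0886]
```

>>> {"name": "apply_moves", "arguments": {
  "commands": [
    [[-0.3, 2.4, 0], [0, 0, 0]],
    [[-0.3, 2.4, 0], [0, 0, 0]],
    [[-0.2, 2.4, 0], [0, 0, 0]],
    [[0, 2.4, 0], [0, 0, 0]],
    [[0.1, 2.4, 0], [0, 0, 0]],
    [[0.1, 2.4, 0], [0, 0, 0]],
    [[0.3, 2.4, 0], [0, 0, 0]],
    [[0.4, 2.4, 0], [0, 0, 0]],
    [[0.4, 2.4, 0], [0, 0, 0]],
    [[0.6, 2.4, 0], [0, 0, 0]]
  ]
}}

```text
clock: 34.45
tcp_pos: [0.6131, -0.1857, 0.0735]
eef_rot: [0.745, 0.668, 0.0, -0.0]
contact_force: [-0.8, -0.3, 0.0]
opening: 0.0001
gripper_force: 0.6
```

>>> {"name": "apply_moves", "arguments": {
  "commands": [
    [[0.6, 2, 0], [0, 0, 0]],
    [[0.6, 2, 0], [0, 0, 0]],
    [[0.7, 2, 0], [0, 0, 0]],
    [[0.8, 2, 0], [0, 0, 0]],
    [[0, 0, 0], [0, 0, 0]],
    [[0, 0, 0], [0, 0, 0]],
    [[0, 0, 0], [0, 0, 0]],
    [[0, 0, 0], [0, 0, 0]],
    [[0, 0, 0], [0, 0, 0]],
    [[0, 0, 0], [0, 0, 0]]
  ]
}}

```text
clock: 35.45
tcp_pos: [0.6211, -0.1839, 0.0735]
eef_rot: [0.745, 0.668, 0.0, -0.0]
contact_force: [-1.2, -0.5, 0.3]
opening: 0.0001
gripper_force: 0.0
```

```bash
python3 to.py
```

```text
t 35.45 p [ 0.6211 -0.1839  0.0735] F [-1.23 -0.51  0.32] q [-0.39  0.58  1.55  0.    1.02 -0.29]
yaw_y -6.25 z [ 0.  0. -1.]
```

>>> {"name": "apply_moves", "arguments": {
  "commands": [
    [[0.5, 1, 0], [0, 0, 0]],
    [[0.5, 1, 0], [0, 0, 0]],
    [[0.5, 1, 0], [0, 0, 0]],
    [[0.6, 1, 0], [0, 0, 0]],
    [[0.6, 1, 0], [0, 0, 0]],
    [[0.6, 1, 0], [0, 0, 0]],
    [[0, 0, 0], [0, 0, 0]],
    [[0, 0, 0], [0, 0, 0]],
    [[0, 0, 0], [0, 0, 0]],
    [[0, 0, 0], [0, 0, 0]]
  ]
}}

```text
clock: 36.45
tcp_pos: [0.6275, -0.1812, 0.0735]
eef_rot: [0.745, 0.668, 0.0, 0.0]
contact_force: [-0.7, 0.0, 0.0]
opening: 0.0006
gripper_force: 0.1
```

>>> {"name": "apply_moves", "arguments": {
  "commands": [
    [[0.4, 0.5, 0], [0, 0, 0]],
    [[0.4, 0.5, 0], [0, 0, 0]],
    [[0, 0, 0], [0, 0, 0]],
    [[0, 0, 0], [0, 0, 0]],
    [[0, 0, 0], [0, 0, 0]],
    [[0, 0, 0], [0, 0, 0]],
    [[0, 0, 0], [0, 0, 0]],
    [[0, 0, 0], [0, 0, 0]],
    [[0, 0, 0], [0, 0, 0]],
    [[0, 0, 0], [0, 0, 0]]
  ]
}}

```text
clock: 37.45
tcp_pos: [0.6284, -0.1806, 0.0734]
eef_rot: [0.745, 0.668, 0.0, -0.0]
contact_force: [-1.6, -1.2, 0.9]
opening: 0.0006
gripper_force: 0.5
```

>>> {"name": "apply_moves", "arguments": {
  "commands": [
    [[0.3, 0.5, 0], [0, 0, 0]],
    [[0.3, 0.5, 0], [0, 0, 0]],
    [[0, 0, 0], [0, 0, 0]],
    [[0, 0, 0], [0, 0, 0]],
    [[0, 0, 0], [0, 0, 0]],
    [[0, 0, 0], [0, 0, 0]],
    [[0, 0, 0], [0, 0, 0]],
    [[0, 0, 0], [0, 0, 0]],
    [[0, 0, 0], [0, 0, 0]],
    [[0, 0, 0], [0, 0, 0]]
  ]
}}

```text
clock: 38.45
tcp_pos: [0.6296, -0.1801, 0.0735]
eef_rot: [0.745, 0.668, 0.0, -0.0]
contact_force: [0.9, -0.2, 0.1]
opening: 0.0003
gripper_force: 0.2
```

>>> {"name": "apply_moves", "arguments": {
  "commands": [
    [[0.3, 0.5, 0], [0, 0, 0]],
    [[0.3, 0.5, 0], [0, 0, 0]],
    [[0, 0, 0], [0, 0, 0]],
    [[0, 0, 0], [0, 0, 0]],
    [[0, 0, 0], [0, 0, 0]],
    [[0, 0, 0], [0, 0, 0]],
    [[0, 0, 0], [0, 0, 0]],
    [[0, 0, 0], [0, 0, 0]],
    [[0, 0, 0], [0, 0, 0]],
    [[0, 0, 0], [0, 0, 0]]
  ]
}}

```text
clock: 39.45
tcp_pos: [0.6306, -0.1796, 0.0734]
eef_rot: [0.745, 0.668, 0.0, -0.0]
contact_force: [-0.9, -0.5, 0.2]
opening: 0.0003
gripper_force: 0.4
```

>>> {"name": "apply_moves", "arguments": {
  "commands": [
    [[0.3, 0.5, 0], [0, 0, 0]],
    [[0.3, 0.5, 0], [0, 0, 0]],
    [[0, 0, 0], [0, 0, 0]],
    [[0, 0, 0], [0, 0, 0]],
    [[0, 0, 0], [0, 0, 0]],
    [[0, 0, 0], [0, 0, 0]],
    [[0, 0, 0], [0, 0, 0]],
    [[0, 0, 0], [0, 0, 0]],
    [[0, 0, 0], [0, 0, 0]],
    [[0, 0, 0], [0, 0, 0]]
  ]
}}

```text
clock: 40.45
tcp_pos: [0.6317, -0.1791, 0.0735]
eef_rot: [0.745, 0.668, 0.0, -0.0]
contact_force: [-0.5, -0.0, -0.7]
opening: 0.0003
gripper_force: 0.3
```

>>> {"name": "apply_moves", "arguments": {
  "commands": [
    [[0.3, 0.5, 0], [0, 0, 0]],
    [[0.3, 0.5, 0], [0, 0, 0]],
    [[0.3, 0.5, 0], [0, 0, 0]],
    [[0, 0, 0], [0, 0, 0]],
    [[0, 0, 0], [0, 0, 0]],
    [[0, 0, 0], [0, 0, 0]],
    [[0, 0, 0], [0, 0, 0]],
    [[0, 0, 0], [0, 0, 0]],
    [[0, 0, 0], [0, 0, 0]],
    [[0, 0, 0], [0, 0, 0]]
  ]
}}

```text
clock: 41.45
tcp_pos: [0.6332, -0.1784, 0.0734]
eef_rot: [0.745, 0.668, 0.0, -0.0]
contact_force: [0.1, -0.1, -0.5]
opening: 0.0003
gripper_force: 0.3
```

```bash
python3 - <<'E'
from rig import r
from h import *
for n in("scene","top"):
    d=r.get_image(n); p=cloud(d); px=d["pixels"].astype(int)
    red=(px[...,0]>90)&(px[...,1]<.5*px[...,0])&(px[...,2]<.5*px[...,0])&(abs(p[...,0]-.64)<.06)&(abs(p[...,1]+.17)<.04)&(p[...,2]>.04)&(p[...,2]<.12)
    b=p[red]; print(n,"red",len(b),np.median(b,0).round(4))
    v,u=(170,295) if n=="scene" else (185,316)
    c=px[v-45:v+45,u-50:u+50,::-1].astype(np.uint8); cv2.imwrite(f"pics/k_{n}.png",cv2.resize(c,(400,360),interpolation=cv2.INTER_CUBIC))
cv2.imwrite("pics/k.png",np.hstack([cv2.imread(f"pics/k_{n}.png") for n in("scene","top")]))
E
```

```text
scene red 0 [nan nan nan]
top red 0 [nan nan nan]
  return _methods._mean(a, axis=axis, dtype=dtype,
  ret = um.true_divide(
```

View pics/k.png

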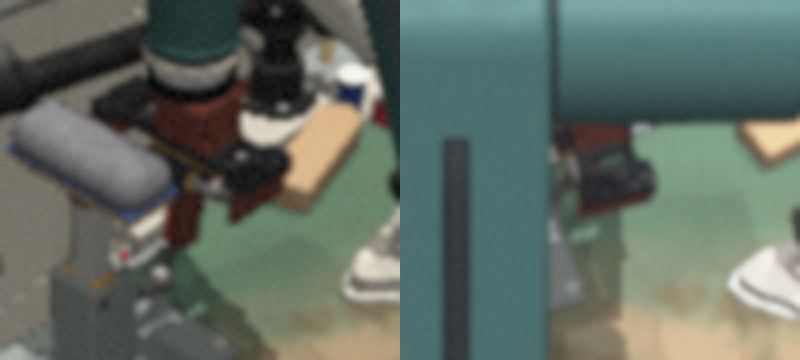

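The knob is now hidden behind the fingers at about (185,215) in the left half, and no stop has been felt yet. I'm continuing in small steps.

>>> {"name": "apply_moves", "arguments": {
  "commands": [
    [[0.3, 0.5, 0], [0, 0, 0]],
    [[0.3, 0.5, 0], [0, 0, 0]],
    [[0.3, 0.5, 0], [0, 0, 0]],
    [[0, 0, 0], [0, 0, 0]],
    [[0, 0, 0], [0, 0, 0]],
    [[0, 0, 0], [0, 0, 0]],
    [[0, 0, 0], [0, 0, 0]],
    [[0, 0, 0], [0, 0, 0]],
    [[0, 0, 0], [0, 0, 0]],
    [[0, 0, 0], [0, 0, 0]]
  ]
}}

```text
clock: 42.55
tcp_pos: [0.6348, -0.1776, 0.0735]
eef_rot: [0.745, 0.668, 0.0, -0.0]
contact_force: [-0.4, 0.3, 0.4]
opening: 0.0004
gripper_force: 0.3
```

>>> {"name": "apply_moves", "arguments": {
  "commands": [
    [[0, 0.5, 0], [0, 0, 0]],
    [[0, 0.5, 0], [0, 0, 0]],
    [[0, 0, 0], [0, 0, 0]],
    [[0, 0, 0], [0, 0, 0]],
    [[0, 0, 0], [0, 0, 0]],
    [[0, 0, 0], [0, 0, 0]],
    [[0, 0, 0], [0, 0, 0]],
    [[0, 0, 0], [0, 0, 0]],
    [[0, 0, 0], [0, 0, 0]],
    [[0, 0, 0], [0, 0, 0]]
  ]
}}

```text
clock: 43.55
tcp_pos: [0.6357, -0.1776, 0.0734]
eef_rot: [0.745, 0.668, 0.0, -0.0]
contact_force: [-1.7, 2.3, 0.9]
opening: 0.0006
gripper_force: 1.0
```

>>> {"name": "apply_moves", "arguments": {
  "commands": [
    [[0, 0.5, 0], [0, 0, 0]],
    [[0, 0.5, 0], [0, 0, 0]],
    [[0, 0, 0], [0, 0, 0]],
    [[0, 0, 0], [0, 0, 0]],
    [[0, 0, 0], [0, 0, 0]],
    [[0, 0, 0], [0, 0, 0]],
    [[0, 0, 0], [0, 0, 0]],
    [[0, 0, 0], [0, 0, 0]],
    [[0, 0, 0], [0, 0, 0]],
    [[0, 0, 0], [0, 0, 0]]
  ]
}}

```text
clock: 44.55
tcp_pos: [0.6362, -0.1775, 0.0733]
eef_rot: [0.745, 0.668, -0.0, -0.001]
contact_force: [-4.7, 2.7, 1.8]
opening: 0.0002
gripper_force: 2.4
```

>>> {"name": "apply_moves", "arguments": {
  "commands": [
    [[0, 0.4, 0], [0, 0, 0]],
    [[0, 0.4, 0], [0, 0, 0]],
    [[0, 0, 0], [0, 0, 0]],
    [[0, 0, 0], [0, 0, 0]],
    [[0, 0, 0], [0, 0, 0]],
    [[0, 0, 0], [0, 0, 0]],
    [[0, 0, 0], [0, 0, 0]],
    [[0, 0, 0], [0, 0, 0]],
    [[0, 0, 0], [0, 0, 0]],
    [[0, 0, 0], [0, 0, 0]]
  ]
}}

```text
clock: 45.55
tcp_pos: [0.6363, -0.1776, 0.0733]
eef_rot: [0.745, 0.668, -0.001, -0.001]
contact_force: [-6.8, 2.4, 2.9]
opening: 0.0005
gripper_force: 3.3
```

The stop is reached: force climbs to about 7 N with no further travel. I'm backing off, rising and checking.

>>> {"name": "apply_moves", "arguments": {
  "commands": [
    [[0, -3, 0], [0, 0, 0]],
    [[0, -6, 0], [0, 0, 0]],
    [[0, -10, 0], [0, 0, 0]],
    [[0, -10, 0], [0, 0, 0]],
    [[0, 0, -15], [0, 0, 0]],
    [[0, 0, -30], [0, 0, 0]],
    [[0, 0, -40], [0, 0, 0]],
    [[0, 0, -40], [0, 0, 0]],
    [[0, 0, -40], [0, 0, 0]],
    [[0, 0, -40], [0, 0, 0]]
  ]
}}

```text
clock: 46.55
tcp_pos: [0.6087, -0.1749, 0.2817]
eef_rot: [0.745, 0.668, 0.0, 0.001]
contact_force: [1.1, -0.0, -0.4]
opening: 0.0007
gripper_force: 0.0
```

>>> {"name": "apply_moves", "arguments": {
  "commands": [
    [[-5, -20, 0], [0, 0, 0]],
    [[-5, -20, 0], [0, 0, 0]],
    [[-5, -20, 0], [0, 0, 0]],
    [[-5, -20, 0], [0, 0, 0]],
    [[-5, -20, 0], [0, 0, 0]],
    [[-5, -20, 0], [0, 0, 0]],
    [[-5, -20, 0], [0, 0, 0]],
    [[0, 0, 0], [0, 0, 0]],
    [[0, 0, 0], [0, 0, 0]],
    [[0, 0, 0], [0, 0, 0]]
  ]
}}

```text
clock: 47.55
tcp_pos: [0.4669, -0.1946, 0.2792]
eef_rot: [0.745, 0.668, 0.0, 0.001]
contact_force: [-0.2, 0.4, 0.3]
opening: 0.0005
gripper_force: 0.0
```

```bash
python3 to.py; python3 - <<'E'
from rig import r
from h import *
for n in("scene","top"):
    d=r.get_image(n); p=cloud(d); px=d["pixels"].astype(int)
    red=(px[...,0]>90)&(px[...,1]<.5*px[...,0])&(px[...,2]<.5*px[...,0])&(abs(p[...,0]-.62)<.06)&(abs(p[...,1]+.17)<.04)&(p[...,2]>.04)&(p[...,2]<.12)
    b=p[red]; print(n,"red",len(b),np.median(b,0).round(4) if len(b) else "")
    m=(abs(p[...,0]-.633)<.08)&(abs(p[...,1]+.05)<.05)&(p[...,2]>.2)&(p[...,2]<.29)
    print("form top",np.percentile(p[m][:,2],[50,90,95]).round(4) if m.sum() else "")
    v,u=(170,285) if n=="scene" else (185,306)
    c=px[v-45:v+45,u-50:u+50,::-1].astype(np.uint8); cv2.imwrite(f"pics/m_{n}.png",cv2.resize(c,(400,360),interpolation=cv2.INTER_CUBIC))
cv2.imwrite("pics/m.png",np.hstack([cv2.imread(f"pics/m_{n}.png") for n in("scene","top")]))
E
```

```text
t 47.55 p [ 0.4669 -0.1946  0.2792] F [-0.18  0.41  0.26] q [-0.53  0.17  1.63  0.    1.34 -0.42]
yaw_y -6.24 z [ 0.002 -0.001 -1.   ]
scene red 26 [ 0.6476 -0.1776  0.0894]
form top [0.2527 0.2596 0.2603]
top red 15 [ 0.6506 -0.1819  0.0948]
form top [0.2573 0.2625 0.2643]
```

View pics/m.png

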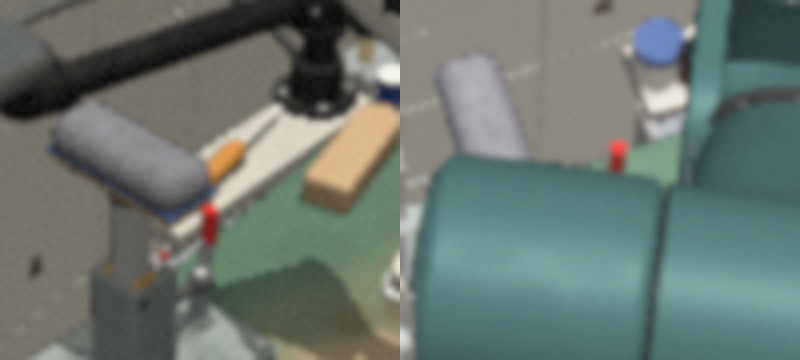

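The red knob is now at (210,225) in the left half and (618,155) in the right half. It measures (0.650, -0.181), which is the closed position, and the form top is unchanged. I'm handing in the job.

```bash
python3 -c "
from rig import r
print(r.finish_job())"
```

```text
the job is handed in; nothing more can be done
None
```

The form rests on the third notch (three clicks felt), the catch was proved with a push of about 15.8 N, and the lock lever is closed to its stop; I handed the job in at about 48 s, and the hand-in gave no verdict.

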